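Pack the sample crate

TASK

Pack the three jars that stand loose on the desk into the wooden divided crate, one per cell and upright: the large grey-lidded jar in the cell with the yellow plate, fully seated so that it holds the red switch lever down, and the two slim white-capped jars in the two cells with cork pads, either way round. Set the jars down gently, do not drop them into the crate. Leave the jars and tin already in the crate in their cells and upright, and do not shift or tip the two tins that stand among the jars on the desk.

Things in the scene. Friction and masses are not known exactly. Their poses are not given: they have to be found in the camera images.
- crate_center (a point): Open wooden crate fastened to the desk, 2 x 3 cells: outside 196 (its x) by 290 (its y) by 60 high, plus steel carrying handles that stand out 16 mm from both y ends. Floor 6 thick, outer walls 6 thick and 60 high, dividers 4 thick and 54 high (above the desk). Each cell is 90 by 90; the cells' centres lie at x = -47, +47 and y = -94, 0, +94 mm. This point is the centre of the crate's underside, on the desk; axes are the crate's, z up.
- switch_seat (a point): the cell with the switch: a yellow plate, 76 x 76 x 5, on the floor of one of the six cells, with a red hinged lever in a slot along its middle. Point: centre of the plate's top face, 11 mm above the desk; axes are the crate's. The lever is hinged at the plate's +x edge and its free end stands up about 9 mm above the plate near the -x edge; it is a light spring (under 0.3 N at its end), and the big jar's own weight holds it down level with the plate
- switch_lever (a joint): the red lever's angle in rad: 0 = up (free), about 0.16 = pressed level with the plate, 0.19 = stop
- pad_1_top (a point): first round cork pad, 66 in diameter and 2 thick, on the floor of a free cell (any of the six); point: centre of its top face, 8 mm above the desk
- pad_2_top (a point): second round cork pad, like the first, in another free cell; point: centre of its top face, 8 mm above the desk
- big_jar_center (a point): large clear glass jar, 100 tall, with a round grey lid (63 in diameter, the top 16 mm). The body is a rounded square, 66 across the flats and 79 across the corners from the foot to 67 up, then tapering in under the lid (across the corners still 63 at the lid's lower rim, 55 across the flats); 260 g, -20 to +40 %, standing loose on the desk among the tins; point half-way up, 50 above its foot, on its upright axis; its x and y axes are square to the flats
- slim_jar_1_center (a point): slim jar with round white cap, 98 tall (cap 46 in diameter, the top 20 mm; body a rounded square, 47 across the flats and 55 across the corners to 67 up, then tapering in to the cap), 110 g give or take 40 %, standing loose on the desk; point half-way up, 49 above its foot, on its upright axis
- slim_jar_2_center (a point): slim jar with round white cap, 98 tall (cap 46 in diameter, the top 20 mm; body a rounded square, 47 across the flats and 55 across the corners to 67 up, then tapering in to the cap), 110 g give or take 40 %, standing loose on the desk; point half-way up, 49 above its foot, on its upright axis (the same as the other)
- big_jar: the same large jar; origin at the centre of its foot, z up along its axis
- slim_jar_1: the first slim jar; origin at the centre of its foot, z up along its axis
- slim_jar_2: the second slim jar; origin at the centre of its foot, z up along its axis
- stored_jar_1_center (a point): large clear glass jar, 100 tall, with a round grey lid (63 in diameter, the top 16 mm). The body is a rounded square, 66 across the flats and 79 across the corners from the foot to 67 up, then tapering in under the lid (across the corners still 63 at the lid's lower rim, 55 across the flats); standing loose in a cell of the crate already, its foot on the crate's floor; stays there; point half-way up; its x and y axes are square to the flats
- stored_jar_2_center (a point): large clear glass jar, 100 tall, with a round grey lid (63 in diameter, the top 16 mm). The body is a rounded square, 66 across the flats and 79 across the corners from the foot to 67 up, then tapering in under the lid (across the corners still 63 at the lid's lower rim, 55 across the flats); standing loose in another cell already, its foot on the crate's floor; stays there; point half-way up; its x and y axes are square to the flats
- stored_tin_center (a point): round grey lidded tin, 62 in diameter, 54 tall, standing loose in a cell already, its foot on the crate's floor; stays there; point half-way up
- tall_tin_center (a point): open bare steel tin, 90 in diameter, 125 tall, loose on the desk among the jars; to be left alone; point half-way up
- low_tin_center (a point): round grey lidded tin, 70 in diameter, 48 tall, loose on the desk among the jars; to be left alone; point half-way up
There are look-alikes about, which are no part of the job. Leave any pink look-alike of the part that bears low_tin_center alone.

How it is judged:
By the outcome, as a careful person would: the job done as asked, in the order asked, and still so for the second after the job is handed in, with the robot touching nothing.
It also fails if it takes over 69 s, if anything falls off the work surface, if the arm or the gripper's body presses on something with over 40 N, if the wrist force passes 120 N, or if a joint passes its speed limit or range.

ROBOT

A 6-joint arm with a two-finger parallel gripper is mounted at the origin on a cart in front of the work surface, level with it; the furniture and walls round the work are solid. World frame = base frame: x ahead of the robot, y to its left, z up, the work surface at z = 0. Lengths are in m, angles in rad, forces in N, time in s.
With the tool pointing down it reaches from about 0.425 to 1.125 m from the base axis. Payload 14.9 kg.
Tool frame: the origin (TCP) lies between the finger pads; the fingertips stand 8 mm ahead of it and the grasp point (between the pads) lies 11 mm behind it (arm.tips_ahead is the distance from the TCP to the fingertips, in m); z points along the fingers, y is the line along which they close (so a half turn about z gives the same grasp; the last joint's range is limited). The gripper opens to 91 mm and grips with 3 to 60 N. Pads are 32 mm wide; open, the fingers measure 118 mm over their backs; the gripper's body (76 mm by 178 mm) begins 60 mm behind the grasp point.
Start: joints at [-1.138, 0.379, 1.734, -0, 1.028, -0.033], TCP at [0.314, -0.625, 0.222] pointing down, gripper open.
Joint ranges: [-2.77, 2.77], [-0.74, 2.19], [0, 2.66], [-1.06, 4.2], [0.31, 2.87], [-3.08, 3.08]. Speed limits (rad/s): [1.89, 1.89, 2.39, 3.14, 3.14, 3.14].

INTERFACE

Orientations are given as a unit quaternion [w, x, y, z].
In Python, from rig import telemetry, viewer, arm gives the robot as it stands.
- The arm moves only by the tool play_rows, never from a script. Its argument "targets" is text: rows parted by semicolons, each of 6 numbers parted by spaces: the shift along the tool's x, y, z as a fraction of full scale, then the turn, a rotation vector about the tool's x, y, z as a fraction of full scale. In form: x y z ax ay az; .... A call has 1 to 8 rows; each row is the pose to reach, as a shift and turn from the pose commanded when the call began, along the tool's axes at that moment, turning the shorter way round; what a row does not reach only later rows make up. Full scale, the value 1, is 0.2 m for a shift and 360 degrees for a turn. A row lasts 1/12 s, in which the tool goes at most 41.7 mm and 7.16 degrees, less where a joint would pass 70% of its speed; a pose out of reach is approached as far as the arm can. A call with a number of a shift or a turn outside -1 to 1 is refused whole. A call with a gripper value outside its range is refused whole. "hand" is the opening, from -1 (shut) to 1 (fully open), so that 0 is half open, set as the call begins (left out, the last holds). The fingers move at their own pace and stop on an object; "force" is the grip in N (left out, the last holds). Time passes only in rows, so rows that repeat a pose let the fingers close. It gives the time, the measured TCP pose, the force and the opening at its end, in the units of the state.
- telemetry.get_state(): the state, without advancing time (a new reading comes with each control period).
- viewer.grab_frame(name): name is "scene" or "top"; returns the picture (384x512x3 uint8, red, green, blue); there is no depth.
- viewer.calibration(name): a dict with "fovy" (degrees; the focal length in pixels is half the picture's height over the tangent of half this angle, whatever the lens; pixels are square), "cx", "cy" (the principal point, pixels), "eye" and "attitude" of the camera in the world. Camera axes: x right, y up, looking along -z (the intrinsics and any distortion apply to the point x, -y, -z); pixel columns grow to the right and rows downward; lengths in m; the calibration is good to about 2 mm. A picture is of the moment at which its call begins. calibration takes no time and is no camera call.
- arm.close_job(): hands the job in, once; it reports no verdict.
The state is a dict: "t": time; "q": joint angles; "qd": joint speeds; "effort": joint torques, N m; "ee_pos": TCP position; "orientation": TCP orientation; "force": force on the tool from outside, world axes, zero at the start; "moment": the same for the moment, N m; "width": finger opening in m.
Only numpy, scipy, OpenCV 4.12 (cv2) and the standard library are available. Lean on these libraries where they do the work, as an engineer would, in place of code of your own. Each camera call takes 0.05 s, during which the arm holds its last target. There are 200 camera calls.

## Working session

There is one attempt and no reset: what is moved stays moved. The work goes in short steps, Python scripts to look and compute and a tool call to move; the robot and the scene stay as the last step left them, time stands still between calls to the robot, and variables do not carry over. Pictures are saved under pics/ and viewed, on a budget of 10 in all, crops included, one or two more only if the job needs it, and the job is handed in when it is done.

Besides the shell and the picture viewer there is one more tool, called after "Request:" by a JSON object that holds its "method" and its "body". play_rows: Moves the arm, as the interface text tells. Shift numbers are shares of 0.2 m and turn numbers shares of 360 degrees, none past 1 either way. Its arguments: {"type":"object","properties":{"targets":{"type":"string"},"hand":{"type":"number"},"force":{"type":"number"}},"required":["targets"]}

```bash
ls; mkdir -p pics
cat > h.py <<'E'
import numpy as np, cv2
from rig import telemetry, viewer, arm
E
python3 - <<'E'
from h import *
for n in("scene","top"):
    f=viewer.grab_frame(n); cv2.imwrite(f"pics/{n}0.png",cv2.resize(f[:,:,::-1],(800,600),interpolation=cv2.INTER_CUBIC)); np.save(f"pics/{n}0.npy",f)
    print(n,viewer.calibration(n))
print(telemetry.get_state())
E
```

```text
pics
scene {'fovy': 45.18816457308211, 'cx': 253.96101254822148, 'cy': 186.43960283700258, 'eye': array([0.03209486, 0.98574468, 0.66787598]), 'attitude': array([-0.18801535, -0.1201062 ,  0.48639492,  0.84477494])}
top {'fovy': 47.78187933452518, 'cx': 248.0574400533987, 'cy': 185.24224123013366, 'eye': array([0.39241019, 0.07913371, 1.24625474]), 'attitude': array([-0.69813945, -0.02786277,  0.03847013,  0.71438437])}
{'t': 0.1, 'q': array([-1.13830686e+00,  3.79325919e-01,  1.73471689e+00,  3.82586410e-06,
        1.02851892e+00, -3.32854207e-02]), 'qd': array([ 0.00103026, -0.00295921, -0.00251896,  0.00076116, -0.00083954,
        0.00149434]), 'effort': array([-1.85768797e-03, -7.65041542e+01, -4.35295415e+01,  6.51395554e-02,
        3.98829393e-02, -1.68027544e-06]), 'ee_pos': array([ 0.31423985, -0.62511378,  0.22137769]), 'orientation': array([-4.75244823e-04,  9.73004178e-01,  2.30786989e-01, -9.44688067e-05]), 'force': array([ 0.71343392, -1.25857298, -0.27516866]), 'moment': array([0.0049372 , 0.07411391, 0.014724  ]), 'width': 0.09105847094716722}
```

View pics/top0.png

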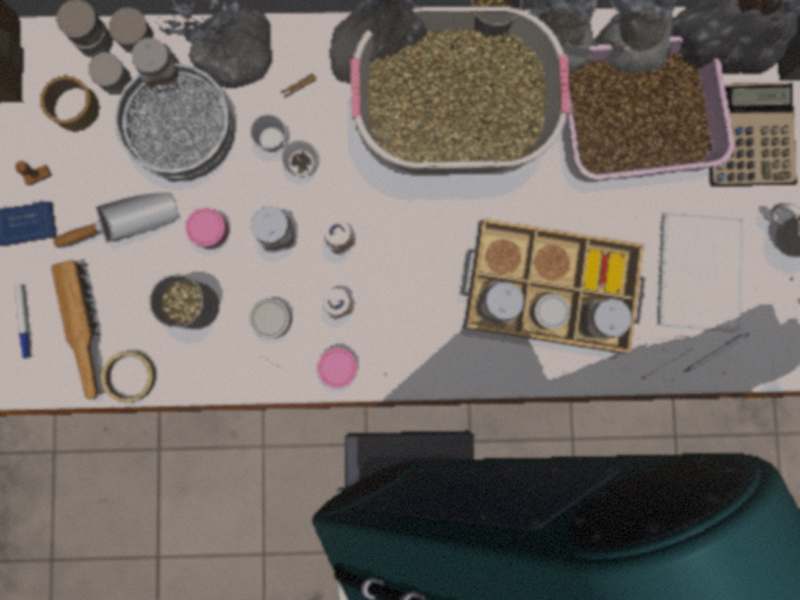

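View pics/scene0.png

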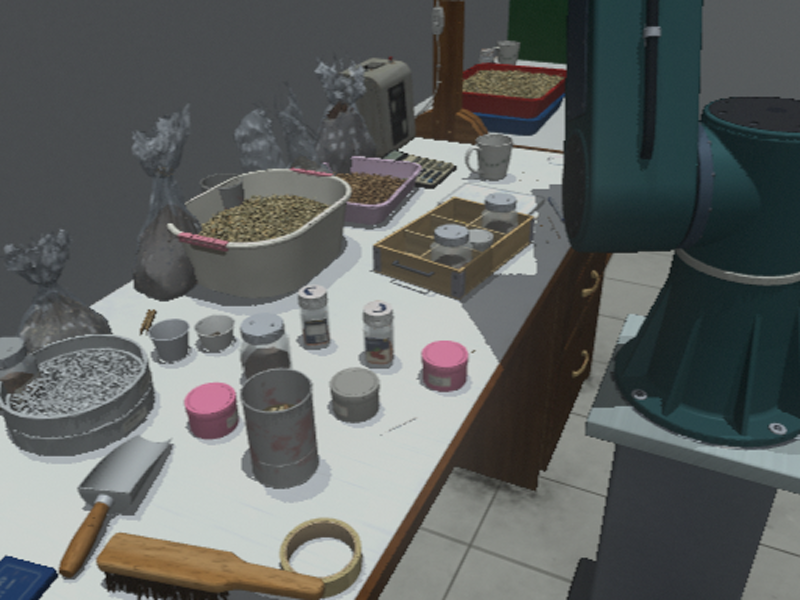

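The lineup in the 800x600 top view:
- **Big jar:** grey lid at (271,227). Look-alikes are the stored jars at (503,300) and (610,318), the low grey tin at (271,317) and the pink tins at (207,227) and (338,367).
- **Slim jars:** white caps at (338,235) and (338,301). Look-alikes are the small cups at (268,133) and (300,158).
- **Tall tin:** (183,301).
- **Crate targets:** cork cells at (503,255) and (551,262), yellow plate at (605,270).

I choose (271,227), (338,235) and (338,301), and check them in one crop.

```bash
cat > h.py <<'E'
import numpy as np, cv2
from rig import telemetry, viewer, arm
from scipy.spatial.transform import Rotation as R
def cam(n):
    c=viewer.calibration(n); f=192/np.tan(np.radians(c["fovy"]/2)); w,x,y,z=c["attitude"]
    return f,c["cx"],c["cy"],np.array(c["eye"]),R.from_quat([x,y,z,w]).as_matrix()
def ray(n,u,v,z):
    f,cx,cy,e,M=cam(n); d=M@np.array([(u-cx)/f,-(v-cy)/f,-1]); return e+d*(z-e[2])/d[2]
def proj(n,p):
    f,cx,cy,e,M=cam(n); q=M.T@(np.asarray(p)-e); return cx+f*q[0]/-q[2], cy-f*q[1]/-q[2]
def grab(n,k=1): return np.mean([viewer.grab_frame(n).astype(float) for _ in range(k)],0).astype(np.uint8)
E
python3 - <<'E'
from h import *
f=grab("top",6); np.save("pics/top1.npy",f)
S=5
def crop(x0,y0,w,h): return cv2.resize(f[y0:y0+h,x0:x0+w],None,fx=S,fy=S,interpolation=cv2.INTER_CUBIC)
for nm,(x0,y0,w,h) in dict(desk=(90,120,150,120),crate=(290,130,130,105)).items():
    c=crop(x0,y0,w,h)
    g=cv2.cvtColor(c,cv2.COLOR_RGB2GRAY)
    for r0,r1 in((38,48),(54,66)):
        H=cv2.HoughCircles(g,cv2.HOUGH_GRADIENT,1,60,param1=80,param2=18,minRadius=r0,maxRadius=r1)
        for u,v,r in (H[0][:9] if H is not None else []):
            u0,v0=x0+(u+.5)/S-.5,y0+(v+.5)/S-.5
            print(nm,np.round([u0,v0,r/S],1),ray("top",u0,v0,.1).round(4)[:2])
    c=c[:,:,::-1].copy(); 
    for k in range(0,w,10): cv2.putText(c,str(x0+k),(k*S,8),0,.3,(0,0,255)); cv2.line(c,(k*S,9),(k*S,13),(0,0,255))
    for k in range(0,h,10): cv2.putText(c,str(y0+k),(0,k*S+3),0,.3,(0,0,255))
    cv2.imwrite(f"pics/{nm}.png",c)
hsv=cv2.cvtColor(f,cv2.COLOR_RGB2HSV)
sub=np.zeros(f.shape[:2],bool); sub[130:235,290:420]=1
for nm,lo,hi,z in (("yellow",(22,150,120),(35,255,255),.011),("red",(0,150,100),(6,255,255),.013),("cork",(5,90,60),(15,200,190),.008)):
    m=(cv2.inRange(hsv,lo,hi)>0)&sub
    n,l,s,c=cv2.connectedComponentsWithStats(m.astype(np.uint8))
    for i in range(1,n):
        if s[i,4]>25: print(nm,s[i],c[i].round(1),ray("top",*c[i],z).round(4)[:2])
print(hsv[163,322],hsv[163,353],hsv[173,380],hsv[172,387],ray("top",200,200,0))
E
```

```text
desk [133.9 146.9  12.2] [0.6097 0.3628]
desk [109.1 196.3  11.7] [0.479  0.4279]
desk [171.9 142.7  11.3] [0.6189 0.2616]
crate [391.9 203.1  12. ] [ 0.4439 -0.3206]
crate [322.7 192.1  11.7] [ 0.4774 -0.1374]
crate [353.5 198.9  11.4] [ 0.4574 -0.2187]
yellow [374 159  11  27 219] [378.8 172.2] [ 0.5378 -0.3184]
yellow [387 162  13  26 246] [393.3 174.6] [ 0.53   -0.3603]
red [384 163   5  18  42] [386.  171.6] [ 0.5387 -0.3388]
cork [311 153  22  22 376] [321.6 163.9] [ 0.5658 -0.1547]
cork [342 157  22  22 381] [352.9 167.5] [ 0.5533 -0.2451]
cork [384 162   5  20  43] [386.3 170.5] [ 0.5426 -0.3415]
[ 13 122 138] [ 13 124 136] [ 24 243 187] [  5 185 156] [0.46998298 0.19815516 0.        ]
```

View pics/desk.png

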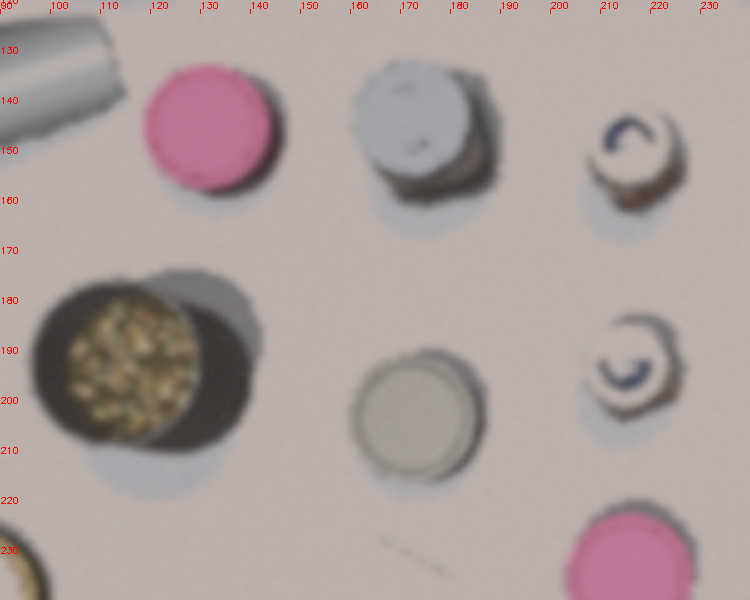

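View pics/crate.png

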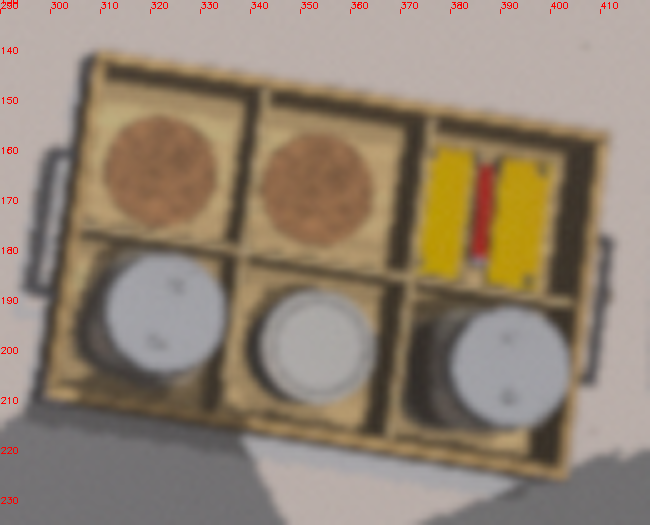

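The crop confirms the choice: big jar lid at about (172,143) and slim caps at about (216,149) and (216,192.5) in original pixels. Cork pads are at (321.6,163.9) and (352.9,167.5), and the plate with the red lever is at (386,173). Next I cross-check these in the scene view.

Run:
```python
from h import *
J=dict(big=(172,142.9,.1,.0315),s1=(215.7,149.3,.098,.023),s2=(216,192.7,.098,.023))
f=np.load("pics/scene0.npy"); S=5; x0,y0=145,175
c=cv2.resize(f[y0:y0+75,x0:x0+120],None,fx=S,fy=S,interpolation=cv2.INTER_CUBIC)[:,:,::-1].copy()
a=np.linspace(0,2*np.pi,60)
for k,(u,v,z,r) in J.items():
    p=ray("top",u,v,z); print(k,p.round(4))
    for zz,rr in ((z,r),(0,r)):
        pts=[proj("scene",(p[0]+rr*np.cos(t),p[1]+rr*np.sin(t),zz)) for t in a]
        pts=np.array([((q[0]-x0+.5)*S-.5,(q[1]-y0+.5)*S-.5) for q in pts]).astype(int)
        cv2.polylines(c,[pts],True,(0,0,255),1)
cv2.imwrite("pics/sc.png",c)
C=[ray("top",u,v,.06)[:2] for u,v in((309,140.4),(411.6,157),(403.4,225.6),(299,210))]
C=np.array(C); print(C.round(4),"ctr",C.mean(0).round(4))
ey=(C[0]-C[1]+C[3]-C[2]); ey/=np.hypot(*ey); ex=np.array([ey[1],-ey[0]]); print("len",np.hypot(*(C[0]-C[1])),np.hypot(*(C[0]-C[3])),"ey",ey,ex)
for b in(-.094,0,.094): print(b,(C.mean(0)+.047*ex+b*ey).round(4))
```

```text
big [0.6184 0.2613 0.1   ]
s1 [0.5989 0.145  0.098 ]
s2 [0.4823 0.1461 0.098 ]
[[ 0.6253 -0.1125]
 [ 0.5726 -0.3966]
 [ 0.3834 -0.3628]
 [ 0.4326 -0.0779]] ctr [ 0.5035 -0.2374]
len 0.2889825956201864 0.19575390179207333 ey [0.17654561 0.98429246] [ 0.98429246 -0.17654561]
-0.094 [ 0.5331 -0.3383]
0 [ 0.5497 -0.2457]
0.094 [ 0.5663 -0.1532]
```

View pics/sc.png

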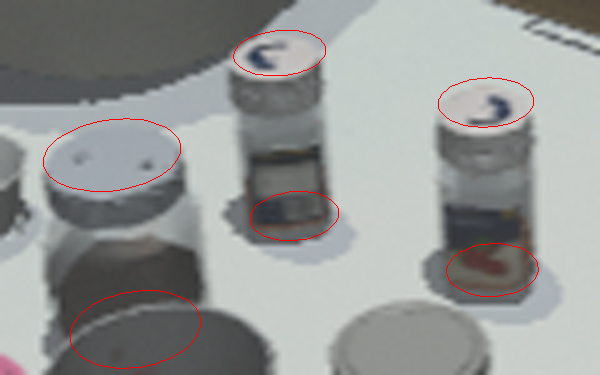

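The scene view agrees to about 1 px (roughly 2 mm), so I plan to grip the lids with the closing axis along crate y. Moving to the big jar.

```bash
cat > go.py <<'E'
import sys; from h import *
s=telemetry.get_state(); w,x,y,z=s["orientation"]; M=R.from_quat([x,y,z,w]).as_matrix()
t=np.array([float(a) for a in sys.argv[1:4]]); ex=np.array([.985,-.175,0]); ex/=np.linalg.norm(ex)
T=np.stack([ex,np.cross([0,0,-1],ex),[0,0,-1]],1)
print("shift",(M.T@(t-s["ee_pos"])/.2).round(4),"turn",(R.from_matrix(M.T@T).as_rotvec()/2/np.pi).round(4),"t",round(s["t"],2),s["ee_pos"].round(4),"F",s["force"].round(1),"w",round(s["width"],4),"q",s["q"].round(2))
E
python3 go.py .6185 .261 .222
```

```text
shift [ 3.3490e+00 -3.2769e+00 -2.0000e-04] turn [-0.      0.      0.1021] t 0.4 [ 0.3144 -0.6254  0.2218] F [-0.3  0.6 -0.1] w 0.0914 q [-1.14  0.38  1.73  0.    1.03 -0.03]
```

Request:
{"method": "play_rows", "body": {"targets": "1 -1 0 0 0 0;1 -1 0 0 0 0;1 -1 0 0 0 0;1 -1 0 0 0 0;1 -1 0 0 0 0;1 -1 0 0 0 0;1 -1 0 0 0 0;1 -1 0 0 0 0", "hand": 1, "force": 20}}

```text
t: 1.07
ee_pos: [0.404, -0.3525, 0.2219]
orientation: [-0.001, 0.973, 0.232, 0.0]
force: [0.1, 0.1, -0.7]
width: 0.0913
```

Request:
{"method": "play_rows", "body": {"targets": "1 -1 0 0 0 0;1 -1 0 0 0 0;1 -1 0 0 0 0;1 -1 0 0 0 0;1 -1 0 0 0 0;1 -1 0 0 0 0;1 -1 0 0 0 0;1 -1 0 0 0 0"}}

```text
t: 1.73
ee_pos: [0.4935, -0.0846, 0.2222]
orientation: [-0.0, 0.973, 0.232, 0.0]
force: [-0.1, 0.3, -0.5]
width: 0.0911
```

Request:
{"method": "play_rows", "body": {"targets": "1 -1 0 0 0 0;1 -1 0 0 0 0;1 -1 0 0 0 0;1 -1 0 0 0 0;1 -1 0 0 0 0;1 -1 0 0 0 0;1 -1 0 0 0 0;1 -1 0 0 0 0"}}

```text
t: 2.4
ee_pos: [0.5829, 0.1841, 0.2221]
orientation: [-0.0, 0.973, 0.232, 0.001]
force: [-1.0, -0.1, -0.2]
width: 0.0909
```

```bash
python3 go.py .6185 .261 .222
```

```text
shift [ 0.3327 -0.2628  0.0013] turn [-1.000e-04 -2.000e-04  1.025e-01] t 2.4 [0.5829 0.1841 0.2221] F [-1.  -0.1 -0.2] w 0.0909 q [0.27 0.24 1.92 0.   0.98 1.37]
```

Request:
{"method": "play_rows", "body": {"targets": "0.333 -0.263 0 0 0 0.1025;0.333 -0.263 0 0 0 0.1025;0.333 -0.263 0 0 0 0.1025;0.333 -0.263 0 0 0 0.1025;0.333 -0.263 0 0 0 0.1025;0.333 -0.263 0 0 0 0.1025;0.333 -0.263 0 0 0 0.1025;0.333 -0.263 0 0 0 0.1025"}}

```text
t: 3.07
ee_pos: [0.6171, 0.2564, 0.222]
orientation: [-0.0, 0.996, -0.087, 0.0]
force: [0.3, 0.3, -1.0]
width: 0.0909
```

```bash
python3 go.py .6185 .261 .081
python3 - <<'E'
from h import *
f=grab("scene",3); cv2.imwrite("pics/pre.png",cv2.resize(f[110:260,130:290,::-1],None,fx=5,fy=4,interpolation=cv2.INTER_CUBIC)[:600,:800])
E
```

```text
shift [ 0.0029 -0.0237  0.7049] turn [-0.     -0.      0.0002] t 3.07 [0.6171 0.2564 0.222 ] F [ 0.3  0.3 -1. ] w 0.0909 q [ 0.36  0.33  1.8  -0.    1.01  2.1 ]
```

```bash
python3 go.py .6185 .261 .081
```

```text
shift [ 0.0038 -0.0223  0.705 ] turn [-0.     -0.     -0.0001] t 3.22 [0.617  0.2567 0.222 ] F [-0.   1.1  0.3] w 0.091 q [ 0.36  0.33  1.8  -0.    1.01  2.11]
```

Request:
{"method": "play_rows", "body": {"targets": "0.004 -0.022 0.1 0 0 0;0.004 -0.022 0.2 0 0 0;0.004 -0.022 0.3 0 0 0;0.004 -0.022 0.4 0 0 0;0.004 -0.022 0.5 0 0 0;0.004 -0.022 0.6 0 0 0;0.004 -0.022 0.705 0 0 0;0.004 -0.022 0.705 0 0 0"}}

```text
t: 3.88
ee_pos: [0.6163, 0.2603, 0.0772]
orientation: [0.001, 0.996, -0.088, -0.002]
force: [0.5, -0.4, -1.0]
width: 0.0914
```

Request:
{"method": "play_rows", "body": {"targets": "0 0 0 0 0 0;0 0 0 0 0 0;0 0 0 0 0 0;0 0 0 0 0 0;0 0 0 0 0 0;0 0 0 0 0 0;0 0 0 0 0 0;0 0 0 0 0 0", "hand": -1}}

```text
t: 4.55
ee_pos: [0.6193, 0.2616, 0.0821]
orientation: [-0.0, 0.996, -0.089, 0.001]
force: [-0.4, 0.7, 7.5]
width: 0.066
```

Request:
{"method": "play_rows", "body": {"targets": "0 0 -0.02 0 0 0;0 0 -0.06 0 0 0;0 0 -0.12 0 0 0;0 0 -0.2 0 0 0;0 0 -0.2 0 0 0;0 0 -0.2 0 0 0"}}

```text
t: 5.05
ee_pos: [0.6192, 0.2615, 0.1226]
orientation: [-0.001, 0.996, -0.089, 0.001]
force: [0.2, 0.2, -3.3]
width: 0.0664
```

```bash
python3 go.py .6185 .261 .222;python3 - <<'E'
from h import *
a=grab("scene",3); b=grab("top",3)
A=cv2.resize(a[90:240,120:290,::-1],(800,600),interpolation=cv2.INTER_CUBIC); cv2.imwrite("pics/g1.png",A)
E
```

```text
shift [-0.002   0.0025 -0.4969] turn [-0.0002 -0.0004 -0.0004] t 5.05 [0.6192 0.2615 0.1226] F [ 0.2  0.2 -3.3] w 0.0664 q [ 0.36  0.46  1.83 -0.    0.85  2.11]
```

View pics/g1.png

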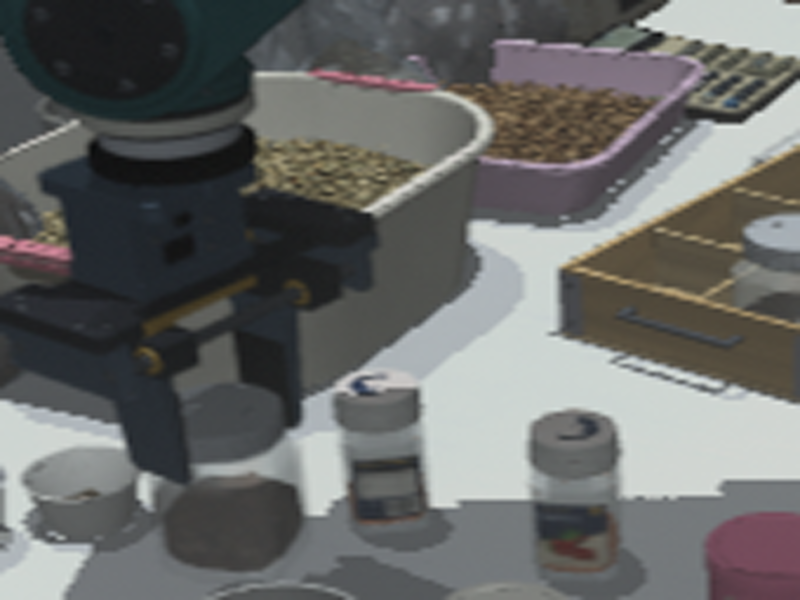

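The jar is lifted (3.3 N on the wrist), but the opening reads 66 mm rather than the lid's 63, so the tips sit on the taper's corners. I'll set it down and regrip 8 mm higher, on the lid only.

Request:
{"method": "play_rows", "body": {"targets": "0 0 0.06 0 0 0;0 0 0.12 0 0 0;0 0 0.17 0 0 0;0 0 0.19 0 0 0;0 0 0.197 0 0 0;0 0 0.203 0 0 0;0 0 0.203 0 0 0;0 0 0.203 0 0 0"}}

```text
t: 6.02
ee_pos: [0.6186, 0.2607, 0.0818]
orientation: [0.001, 0.996, -0.089, -0.0]
force: [-12.1, -10.7, 33.1]
width: 0.066
```

Request:
{"method": "play_rows", "body": {"targets": "0 0 0 0 0 0;0 0 0 0 0 0;0 0 0 0 0 0;0 0 0 0 0 0;0 0 -0.02 0 0 0;0 0 -0.04 0 0 0;0 0 -0.04 0 0 0;0 0 -0.04 0 0 0", "hand": 0.8}}

```text
t: 6.68
ee_pos: [0.6187, 0.2613, 0.0887]
orientation: [-0.0, 0.996, -0.089, 0.0]
force: [0.1, 0.3, -0.3]
width: 0.0822
```

Request:
{"method": "play_rows", "body": {"targets": "0 0 0 0 0 0;0 0 0 0 0 0;0 0 0 0 0 0;0 0 0 0 0 0;0 0 0 0 0 0;0 0 0 0 0 0;0 0 0 0 0 0;0 0 0 0 0 0", "hand": -1}}

```text
t: 7.35
ee_pos: [0.6183, 0.2611, 0.0882]
orientation: [0.0, 0.996, -0.089, -0.0]
force: [-0.3, -1.6, -0.2]
width: 0.0623
```

```bash
python3 go.py .6185 .261 .222
```

```text
shift [ 8.000e-04  5.000e-04 -6.688e-01] turn [ 0.      0.     -0.0004] t 7.35 [0.6183 0.2611 0.0882] F [-0.3 -1.6 -0.2] w 0.0623 q [ 0.36  0.51  1.84 -0.    0.8   2.11]
```

Request:
{"method": "play_rows", "body": {"targets": "0 0 -0.02 0 0 0;0 0 -0.08 0 0 0;0 0 -0.2 0 0 0;0 0 -0.35 0 0 0;0 0 -0.5 0 0 0;0 0 -0.6 0 0 0;0 0 -0.65 0 0 0;0 0 -0.67 0 0 0"}}

```text
t: 8.02
ee_pos: [0.6191, 0.2616, 0.2248]
orientation: [-0.001, 0.996, -0.089, 0.001]
force: [0.3, 0.1, -3.6]
width: 0.0625
```

Request:
{"method": "play_rows", "body": {"targets": "0 0.03 0 0 0 0;0 0.1 0 0 0 0;0 0.22 0 0 0 0;0 0.37 0 0 0 0;0 0.52 0 0 0 0;0 0.68 0 0 0 0;0 0.84 0 0 0 0;0 1 0 0 0 0"}}

```text
t: 8.68
ee_pos: [0.5811, 0.0621, 0.2206]
orientation: [0.0, 0.996, -0.089, -0.001]
force: [1.6, -0.2, -2.3]
width: 0.0628
```

Request:
{"method": "play_rows", "body": {"targets": "0 0.16 0 0 0 0;0 0.32 0 0 0 0;0 0.48 0 0 0 0;0 0.64 0 0 0 0;0 0.8 0 0 0 0;0 0.96 0 0 0 0;0 1 0 0 0 0"}}

```text
t: 9.27
ee_pos: [0.5452, -0.1362, 0.2207]
orientation: [0.0, 0.996, -0.09, -0.001]
force: [0.9, 0.6, -3.5]
width: 0.0625
```

Request:
{"method": "play_rows", "body": {"targets": "0 0.12 0 0 0 0;0 0.28 0 0 0 0;0 0.44 0 0 0 0;0 0.6 0 0 0 0;0 0.74 0 0 0 0;0 0.86 0 0 0 0;0 0.95 0 0 0 0;0 1 0 0 0 0"}}

```text
t: 9.93
ee_pos: [0.5103, -0.3309, 0.2208]
orientation: [-0.0, 0.996, -0.09, -0.001]
force: [0.1, -0.0, -2.6]
width: 0.0625
```

```bash
python3 go.py .5335 -.339 .222; sleep 0; python3 -c "
from h import *
grab('top')"; python3 go.py .5335 -.339 .222
```

```text
shift [ 0.1214  0.0189 -0.0063] turn [-0.0001  0.0003 -0.0006] t 9.93 [ 0.5103 -0.3309  0.2208] F [ 0.1 -0.  -2.6] w 0.0625 q [-0.61  0.24  1.92 -0.    0.98  1.14]
shift [ 0.12    0.0162 -0.005 ] turn [-0.0001  0.0003 -0.0007] t 9.98 [ 0.5105 -0.3315  0.221 ] F [-0.5 -1.  -2.6] w 0.0623 q [-0.61  0.24  1.92 -0.    0.98  1.14]
```

Request:
{"method": "play_rows", "body": {"targets": "0.03 0.005 0 0 0 0;0.07 0.01 0 0 0 0;0.105 0.015 0 0 0 0;0.12 0.016 0 0 0 0;0.12 0.016 0.03 0 0 0;0.12 0.016 0.1 0 0 0;0.12 0.016 0.18 0 0 0;0.12 0.016 0.25 0 0 0"}}

```text
t: 10.65
ee_pos: [0.5345, -0.336, 0.1703]
orientation: [-0.0, 0.996, -0.089, -0.0]
force: [-0.7, 0.1, -3.2]
width: 0.0627
```

Request:
{"method": "play_rows", "body": {"targets": "0 0 0.06 0 0 0;0 0 0.12 0 0 0;0 0 0.18 0 0 0;0 0 0.23 0 0 0;0 0 0.26 0 0 0;0 0 0.28 0 0 0;0 0 0.29 0 0 0;0 0 0.29 0 0 0"}}

```text
t: 11.32
ee_pos: [0.5352, -0.3368, 0.1142]
orientation: [0.0, 0.996, -0.089, 0.0]
force: [0.1, 0.8, -3.1]
width: 0.0625
```

```bash
python3 go.py .5335 -.339 .0992
python3 - <<'E'
from h import *
a=grab("scene",2); b=grab("top",2)
A=cv2.resize(a[90:200,220:370,::-1],(540,396),interpolation=cv2.INTER_CUBIC); cv2.imwrite("pics/p1.png",A)
E
```

```text
shift [-0.0062  0.0125  0.0752] turn [ 0.     -0.     -0.0004] t 11.32 [ 0.5352 -0.3368  0.1142] F [ 0.1  0.8 -3.1] w 0.0625 q [-0.6   0.42  1.91  0.    0.81  1.15]
```

View pics/p1.png

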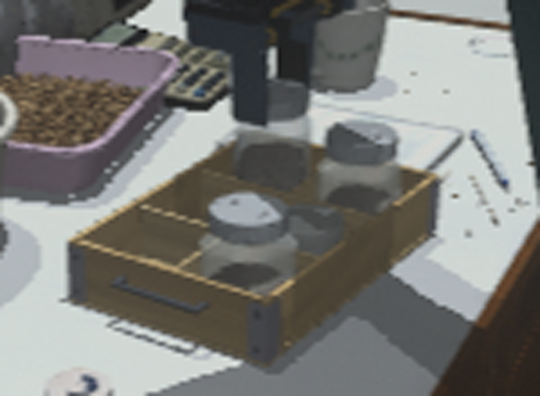

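The jar hangs upright over its cell and clear of the stored jar. Lowering in small steps.

Request:
{"method": "play_rows", "body": {"targets": "-0.006 0.012 0.01 0 0 0;-0.006 0.012 0.02 0 0 0;-0.006 0.012 0.03 0 0 0;-0.006 0.012 0.04 0 0 0;-0.006 0.012 0.05 0 0 0;-0.006 0.012 0.06 0 0 0;-0.006 0.012 0.065 0 0 0;-0.006 0.012 0.065 0 0 0"}}

```text
t: 12.18
ee_pos: [0.5334, -0.3387, 0.101]
orientation: [-0.0, 0.996, -0.089, -0.0]
force: [-0.3, -0.2, -3.3]
width: 0.0629
```

Request:
{"method": "play_rows", "body": {"targets": "0 0 0.003 0 0 0;0 0 0.006 0 0 0;0 0 0.008 0 0 0;0 0 0.01 0 0 0;0 0 0.01 0 0 0"}}

```text
t: 12.6
ee_pos: [0.5336, -0.3389, 0.0993]
orientation: [0.0, 0.996, -0.089, 0.0]
force: [-0.2, -0.0, -2.2]
width: 0.0626
```

Request:
{"method": "play_rows", "body": {"targets": "0 0 0.002 0 0 0;0 0 0.004 0 0 0;0 0 0.004 0 0 0"}}

```text
t: 12.85
ee_pos: [0.5339, -0.339, 0.0992]
orientation: [0.0, 0.996, -0.089, 0.0]
force: [-2.4, 0.8, 4.9]
width: 0.0626
```

Contact (+4.9 N). Releasing and rising.

Request:
{"method": "play_rows", "body": {"targets": "0 0 0 0 0 0;0 0 0 0 0 0;0 0 0 0 0 0;0 0 0 0 0 0;0 0 0 0 0 0", "hand": 0.7}}

```text
t: 13.27
ee_pos: [0.5335, -0.3388, 0.0985]
orientation: [0.0, 0.996, -0.089, -0.0]
force: [0.2, -0.7, 0.7]
width: 0.0775
```

Request:
{"method": "play_rows", "body": {"targets": "0 0 -0.04 0 0 0;0 0 -0.1 0 0 0;0 0 -0.2 0 0 0;0 0 -0.35 0 0 0;0 0 -0.5 0 0 0;0 0 -0.6 0 0 0;0 0 -0.6 0 0 0"}}

```text
t: 13.85
ee_pos: [0.5355, -0.3402, 0.2246]
orientation: [0.002, 0.996, -0.089, 0.003]
force: [1.9, -1.0, 1.7]
width: 0.0775
```

```bash
python3 go.py .5985 .1445 .222
```

```text
shift [-0.1195 -2.4408  0.0048] turn [ 0.0005 -0.0011 -0.0004] t 13.85 [ 0.5355 -0.3402  0.2246] F [ 1.9 -1.   1.7] w 0.0775 q [-0.6   0.27  1.87  0.    0.99  1.15]
```

Request:
{"method": "play_rows", "body": {"targets": "0 -1 0 0 0 0;0 -1 0 0 0 0;0 -1 0 0 0 0;0 -1 0 0 0 0;0 -1 0 0 0 0;0 -1 0 0 0 0"}}

```text
t: 14.35
ee_pos: [0.5693, -0.1375, 0.2189]
orientation: [-0.0, 0.996, -0.087, 0.0]
force: [0.9, -0.3, -0.6]
width: 0.0778
```

Request:
{"method": "play_rows", "body": {"targets": "-0.12 -1 0 0 0 0;-0.12 -1 0 0 0 0;-0.12 -1 0 0 0 0;-0.12 -1 0 0 0 0;-0.12 -1 0 0 0 0;-0.12 -1 0 0 0 0"}}

```text
t: 14.85
ee_pos: [0.5809, 0.0634, 0.219]
orientation: [-0.0, 0.996, -0.087, 0.0]
force: [0.1, -0.5, 0.4]
width: 0.0777
```

Request:
{"method": "play_rows", "body": {"targets": "0 -0.44 0 0 0 0;0 -0.44 0 0 0 0;0 -0.44 0 0 0 0;0 -0.44 0 0 0 0;0 -0.44 0 0 0 0;0 -0.44 0 0 0 0"}}

```text
t: 15.35
ee_pos: [0.5962, 0.1445, 0.2185]
orientation: [0.0, 0.996, -0.089, -0.0]
force: [0.0, 0.5, -1.1]
width: 0.0773
```

```bash
python3 - <<'E'
from h import *
b=grab("top",3); np.save("pics/top2.npy",b)
cv2.imwrite("pics/t2.png",cv2.resize(b[125:235,230:420,::-1],(760,440),interpolation=cv2.INTER_CUBIC))
E
python3 go.py .5985 .1445 .088
```

```text
shift [ 0.0106 -0.002   0.653 ] turn [ 0.      0.     -0.0006] t 15.5 [0.5964 0.1445 0.2186] F [ 0.4 -0.   0.1] w 0.0776 q [ 0.2   0.25  1.92 -0.    0.98  1.95]
```

View pics/t2.png

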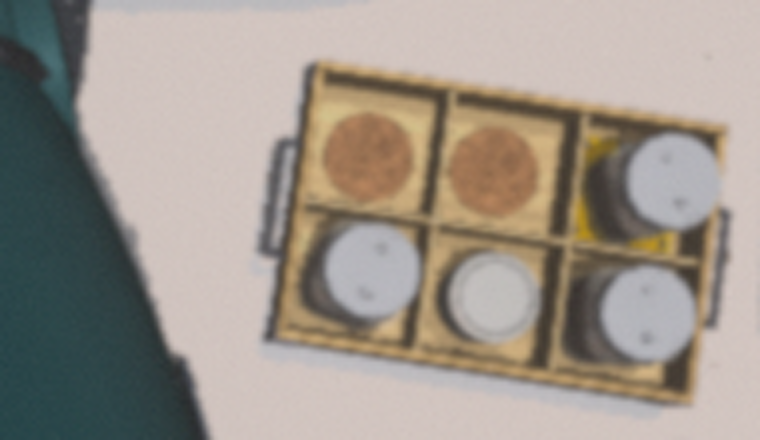

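The big jar stands in the yellow-plate cell, lid at (672,181) in the crop, leaning no more than its neighbour. Now slim jar 1.

Request:
{"method": "play_rows", "body": {"targets": "0.01 -0.002 0.1 0 0 0;0.01 -0.002 0.2 0 0 0;0.01 -0.002 0.3 0 0 0;0.01 -0.002 0.4 0 0 0;0.01 -0.002 0.5 0 0 0;0.01 -0.002 0.6 0 0 0;0.01 -0.002 0.653 0 0 0;0.01 -0.002 0.653 0 0 0"}}

```text
t: 16.17
ee_pos: [0.5972, 0.1449, 0.0859]
orientation: [0.0, 0.996, -0.089, -0.002]
force: [0.1, 0.3, 0.2]
width: 0.0775
```

Request:
{"method": "play_rows", "body": {"targets": "0 0 0 0 0 0;0 0 0 0 0 0;0 0 0 0 0 0;0 0 0 0 0 0;0 0 0 0 0 0;0 0 0 0 0 0;0 0 0 0 0 0;0 0 0 0 0 0", "hand": -1, "force": 15}}

```text
t: 16.83
ee_pos: [0.599, 0.1459, 0.0886]
orientation: [-0.0, 0.996, -0.089, 0.001]
force: [-0.5, 0.4, 7.0]
width: 0.0456
```

```bash
python3 go.py .5985 .1445 .222
```

```text
shift [-4.00e-04  7.00e-03 -6.67e-01] turn [-0.0001 -0.0002 -0.0004] t 16.83 [0.599  0.1459 0.0886] F [-0.5  0.4  7. ] w 0.0456 q [ 0.2   0.44  1.95 -0.    0.75  1.95]
```

Request:
{"method": "play_rows", "body": {"targets": "0 0 -0.02 0 0 0;0 0 -0.08 0 0 0;0 0 -0.2 0 0 0;0 0 -0.35 0 0 0;0 0 -0.5 0 0 0;0 0 -0.6 0 0 0;0 0 -0.65 0 0 0;0 0 -0.67 0 0 0"}}

```text
t: 17.5
ee_pos: [0.599, 0.1459, 0.2241]
orientation: [-0.0, 0.996, -0.089, 0.001]
force: [-0.5, -1.3, -0.1]
width: 0.0458
```

Request:
{"method": "play_rows", "body": {"targets": "0 0.03 0 0 0 0;0 0.1 0 0 0 0;0 0.22 0 0 0 0;0 0.37 0 0 0 0;0 0.52 0 0 0 0;0 0.68 0 0 0 0;0 0.84 0 0 0 0;0 1 0 0 0 0"}}

```text
t: 18.17
ee_pos: [0.5611, -0.0533, 0.2203]
orientation: [-0.0, 0.996, -0.089, -0.001]
force: [0.7, 0.2, -0.1]
width: 0.0459
```

Request:
{"method": "play_rows", "body": {"targets": "0.02 0.14 0 0 0 0;0.04 0.3 0 0 0 0;0.06 0.46 0 0 0 0;0.08 0.62 0 0 0 0;0.1 0.76 0 0 0 0;0.11 0.88 0 0 0 0;0.11 0.95 0 0 0 0;0.11 0.97 0 0 0 0"}}

```text
t: 18.83
ee_pos: [0.5487, -0.2479, 0.2205]
orientation: [-0.0, 0.996, -0.09, -0.001]
force: [-0.6, -0.6, -0.3]
width: 0.0455
```

Request:
{"method": "play_rows", "body": {"targets": "0 0 0 0 0 0;0 0 0 0 0 0"}}

```text
t: 19.0
ee_pos: [0.5498, -0.2453, 0.2213]
orientation: [-0.0, 0.996, -0.089, -0.001]
force: [0.3, 0.7, -1.7]
width: 0.0456
```

```bash
python3 go.py .5515 -.2455 .0966
```

```text
shift [ 9.500e-03 -2.000e-04  6.234e-01] turn [-0.0001  0.0002 -0.0004] t 19.0 [ 0.5498 -0.2453  0.2213] F [ 0.3  0.7 -1.7] w 0.0456 q [-0.46  0.23  1.94  0.    0.98  1.29]
```

Request:
{"method": "play_rows", "body": {"targets": "0.008 0 0.05 0 0 0;0.008 0 0.15 0 0 0;0.008 0 0.25 0 0 0;0.008 0 0.35 0 0 0;0.008 0 0.44 0 0 0;0.008 0 0.5 0 0 0;0.008 0 0.54 0 0 0;0.008 0 0.55 0 0 0"}}

```text
t: 19.67
ee_pos: [0.5514, -0.2454, 0.1105]
orientation: [-0.0, 0.996, -0.089, -0.001]
force: [-0.6, 0.6, -1.5]
width: 0.0457
```

Request:
{"method": "play_rows", "body": {"targets": "0 0 0.01 0 0 0;0 0 0.02 0 0 0;0 0 0.03 0 0 0;0 0 0.04 0 0 0;0 0 0.05 0 0 0;0 0 0.06 0 0 0;0 0 0.06 0 0 0;0 0 0.06 0 0 0"}}

```text
t: 20.33
ee_pos: [0.5518, -0.2462, 0.0999]
orientation: [-0.0, 0.996, -0.089, -0.0]
force: [-0.2, -0.4, -1.5]
width: 0.0451
```

Request:
{"method": "play_rows", "body": {"targets": "0 0 0.003 0 0 0;0 0 0.006 0 0 0;0 0 0.009 0 0 0;0 0 0.009 0 0 0"}}

```text
t: 20.67
ee_pos: [0.5518, -0.2462, 0.0981]
orientation: [-0.0, 0.996, -0.089, -0.0]
force: [-0.2, -0.0, -1.1]
width: 0.0455
```

```bash
python3 go.py .5515 -.2455 .0966
```

```text
shift [-0.002  -0.0032  0.0073] turn [-0.      0.     -0.0004] t 20.67 [ 0.5518 -0.2462  0.0981] F [-0.2 -0.  -1.1] w 0.0455 q [-0.46  0.4   1.98 -0.    0.76  1.29]
```

Request:
{"method": "play_rows", "body": {"targets": "0 0 0.002 0 0 0;0 0 0.005 0 0 0;0 0 0.005 0 0 0"}}

```text
t: 20.92
ee_pos: [0.5518, -0.2462, 0.097]
orientation: [-0.0, 0.996, -0.089, -0.0]
force: [-0.4, -0.9, -0.5]
width: 0.0456
```

Request:
{"method": "play_rows", "body": {"targets": "0 0 0.002 0 0 0;0 0 0.003 0 0 0;0 0 0.003 0 0 0"}}

```text
t: 21.17
ee_pos: [0.552, -0.2462, 0.0967]
orientation: [0.0, 0.996, -0.089, 0.0]
force: [0.7, 0.4, 0.4]
width: 0.0451
```

Request:
{"method": "play_rows", "body": {"targets": "0 0 0.002 0 0 0;0 0 0.002 0 0 0;0 0 0.002 0 0 0"}}

```text
t: 21.42
ee_pos: [0.5522, -0.2463, 0.0967]
orientation: [0.0, 0.996, -0.089, 0.0]
force: [-0.4, 1.6, 6.5]
width: 0.0456
```

Request:
{"method": "play_rows", "body": {"targets": "0 0 0 0 0 0;0 0 0 0 0 0;0 0 0 0 0 0;0 0 0 0 0 0;0 0 0 0 0 0", "hand": 0.45}}

```text
t: 21.83
ee_pos: [0.5517, -0.2462, 0.096]
orientation: [-0.0, 0.996, -0.089, -0.0]
force: [-0.0, -0.1, 0.6]
width: 0.0656
```

Request:
{"method": "play_rows", "body": {"targets": "0 0 -0.04 0 0 0;0 0 -0.1 0 0 0;0 0 -0.2 0 0 0;0 0 -0.35 0 0 0;0 0 -0.5 0 0 0;0 0 -0.61 0 0 0;0 0 -0.61 0 0 0;0 0 -0.61 0 0 0"}}

```text
t: 22.5
ee_pos: [0.5526, -0.2466, 0.2205]
orientation: [0.001, 0.996, -0.089, 0.002]
force: [-0.5, -0.2, -0.5]
width: 0.0661
```

```bash
python3 go.py .482 .146 .222
```

```text
shift [-0.6952 -1.8691 -0.0117] turn [ 0.0001 -0.0005 -0.0004] t 22.5 [ 0.5526 -0.2466  0.2205] F [-0.5 -0.2 -0.5] w 0.0661 q [-0.46  0.23  1.93  0.    0.97  1.29]
```

Request:
{"method": "play_rows", "body": {"targets": "-0.35 -0.94 0 0 0 0;-0.35 -0.94 0 0 0 0;-0.35 -0.94 0 0 0 0;-0.35 -0.94 0 0 0 0;-0.35 -0.94 0 0 0 0;-0.35 -0.94 0 0 0 0"}}

```text
t: 23.0
ee_pos: [0.5142, -0.0445, 0.2173]
orientation: [-0.0, 0.996, -0.088, -0.001]
force: [-0.1, 0.1, -0.1]
width: 0.0661
```

Request:
{"method": "play_rows", "body": {"targets": "-0.345 -0.93 0 0 0 0;-0.345 -0.93 0 0 0 0;-0.345 -0.93 0 0 0 0;-0.345 -0.93 0 0 0 0;-0.345 -0.93 0 0 0 0;-0.345 -0.93 0 0 0 0;-0.345 -0.93 0 0 0 0;-0.345 -0.93 0 0 0 0"}}

```text
t: 23.67
ee_pos: [0.4812, 0.146, 0.2177]
orientation: [0.0, 0.996, -0.089, -0.0]
force: [-0.1, -0.2, 0.1]
width: 0.0662
```

```bash
python3 - <<'E'
from h import *
b=grab("top",3); cv2.imwrite("pics/t3.png",cv2.resize(b[125:235,170:420,::-1],(800,352),interpolation=cv2.INTER_CUBIC))
E
python3 go.py .482 .146 .089
```

```text
shift [ 0.0019 -0.0036  0.6449] turn [ 0.      0.     -0.0006] t 23.82 [0.4815 0.1454 0.218 ] F [-0.8 -0.4  1.1] w 0.066 q [ 0.25  0.07  2.13 -0.    0.94  2.  ]
```

View pics/t3.png

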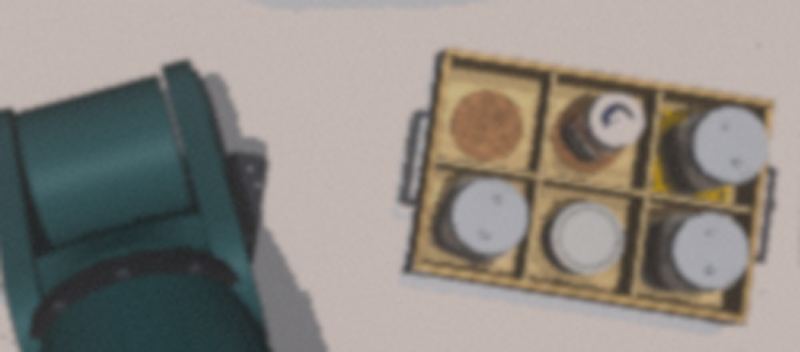

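Slim jar 1 stands on the middle cork pad, cap at (615,120) in the crop. Now slim jar 2; the opening of 66 mm is enough.

Request:
{"method": "play_rows", "body": {"targets": "0.002 -0.001 0.1 0 0 0;0.002 -0.001 0.2 0 0 0;0.002 -0.001 0.3 0 0 0;0.002 -0.001 0.4 0 0 0;0.002 -0.001 0.5 0 0 0;0.002 -0.001 0.59 0 0 0;0.002 -0.001 0.64 0 0 0;0.002 -0.001 0.645 0 0 0"}}

```text
t: 24.48
ee_pos: [0.4809, 0.1456, 0.0874]
orientation: [0.0, 0.996, -0.09, -0.001]
force: [-0.1, 1.1, -0.1]
width: 0.0661
```

Request:
{"method": "play_rows", "body": {"targets": "0 0 0 0 0 0;0 0 0 0 0 0;0 0 0 0 0 0;0 0 0 0 0 0;0 0 0 0 0 0;0 0 0 0 0 0;0 0 0 0 0 0;0 0 0 0 0 0", "hand": -1}}

```text
t: 25.15
ee_pos: [0.4826, 0.1469, 0.09]
orientation: [-0.0, 0.996, -0.089, 0.001]
force: [0.2, 1.5, 7.2]
width: 0.0453
```

Request:
{"method": "play_rows", "body": {"targets": "0 0 -0.02 0 0 0;0 0 -0.08 0 0 0;0 0 -0.2 0 0 0;0 0 -0.35 0 0 0;0 0 -0.5 0 0 0;0 0 -0.6 0 0 0;0 0 -0.65 0 0 0;0 0 -0.67 0 0 0"}}

```text
t: 25.82
ee_pos: [0.4823, 0.1468, 0.2252]
orientation: [-0.0, 0.996, -0.089, 0.001]
force: [0.3, 0.7, -1.2]
width: 0.0456
```

```bash
python3 go.py .566 -.154 .222
```

```text
shift [0.6786 1.4059 0.0162] turn [-0.0002 -0.0004 -0.0004] t 25.82 [0.4823 0.1468 0.2252] F [ 0.3  0.7 -1.2] w 0.0456 q [ 0.25  0.06  2.12 -0.    0.95  2.  ]
```

Request:
{"method": "play_rows", "body": {"targets": "0.02 0.03 0 0 0 0;0.06 0.1 0 0 0 0;0.12 0.22 0 0 0 0;0.18 0.36 0 0 0 0;0.25 0.5 0 0 0 0;0.32 0.65 0 0 0 0;0.4 0.8 0 0 0 0;0.46 0.94 0 0 0 0"}}

```text
t: 26.48
ee_pos: [0.5386, -0.0569, 0.2214]
orientation: [-0.0, 0.996, -0.089, -0.001]
force: [0.6, 0.6, -0.9]
width: 0.0457
```

Request:
{"method": "play_rows", "body": {"targets": "0.06 0.12 0 0 0 0;0.12 0.24 0 0 0 0;0.17 0.35 0 0 0 0;0.2 0.42 0 0 0 0;0.215 0.46 0 0 0 0;0.219 0.466 0 0 0 0;0.219 0.466 0 0 0 0;0.219 0.466 0 0 0 0"}}

```text
t: 27.15
ee_pos: [0.5652, -0.1533, 0.2228]
orientation: [-0.0, 0.996, -0.089, -0.0]
force: [0.0, 0.5, -0.5]
width: 0.0454
```

```bash
python3 go.py .566 -.154 .098
```

```text
shift [0.0051 0.0029 0.6239] turn [-0.      0.0001 -0.0003] t 27.15 [ 0.5652 -0.1533  0.2228] F [ 0.   0.5 -0.5] w 0.0454 q [-0.3   0.2   1.97  0.    0.97  1.44]
```

Request:
{"method": "play_rows", "body": {"targets": "0.004 0.001 0.05 0 0 0;0.004 0.001 0.15 0 0 0;0.004 0.001 0.25 0 0 0;0.004 0.001 0.35 0 0 0;0.004 0.001 0.44 0 0 0;0.004 0.001 0.5 0 0 0;0.004 0.001 0.54 0 0 0;0.004 0.001 0.55 0 0 0"}}

```text
t: 27.82
ee_pos: [0.5657, -0.1539, 0.1118]
orientation: [-0.0, 0.996, -0.089, -0.001]
force: [0.2, -0.2, -1.3]
width: 0.0454
```

Request:
{"method": "play_rows", "body": {"targets": "0 0 0.01 0 0 0;0 0 0.02 0 0 0;0 0 0.03 0 0 0;0 0 0.04 0 0 0;0 0 0.05 0 0 0;0 0 0.055 0 0 0;0 0 0.055 0 0 0;0 0 0.055 0 0 0"}}

```text
t: 28.48
ee_pos: [0.5663, -0.1545, 0.1022]
orientation: [-0.0, 0.996, -0.089, -0.0]
force: [0.7, 0.5, -0.8]
width: 0.0459
```

Request:
{"method": "play_rows", "body": {"targets": "0 0 0.003 0 0 0;0 0 0.006 0 0 0;0 0 0.006 0 0 0"}}

```text
t: 28.73
ee_pos: [0.5663, -0.1545, 0.1008]
orientation: [-0.0, 0.996, -0.089, -0.0]
force: [1.2, -0.3, -0.5]
width: 0.0457
```

Request:
{"method": "play_rows", "body": {"targets": "0 0 0.003 0 0 0;0 0 0.004 0 0 0;0 0 0.004 0 0 0"}}

```text
t: 28.98
ee_pos: [0.5663, -0.1545, 0.1001]
orientation: [-0.0, 0.996, -0.089, -0.0]
force: [-0.2, 0.7, -1.7]
width: 0.0455
```

Request:
{"method": "play_rows", "body": {"targets": "0 0 0.003 0 0 0;0 0 0.006 0 0 0;0 0 0.006 0 0 0"}}

```text
t: 29.23
ee_pos: [0.5662, -0.1545, 0.0988]
orientation: [-0.0, 0.996, -0.089, -0.0]
force: [-0.3, -0.1, -0.7]
width: 0.0456
```

Request:
{"method": "play_rows", "body": {"targets": "0 0 0.003 0 0 0;0 0 0.003 0 0 0;0 0 0.003 0 0 0"}}

```text
t: 29.48
ee_pos: [0.5663, -0.1545, 0.0983]
orientation: [-0.0, 0.996, -0.089, -0.0]
force: [0.4, -0.3, -0.8]
width: 0.0459
```

Request:
{"method": "play_rows", "body": {"targets": "0 0 0.002 0 0 0;0 0 0.003 0 0 0;0 0 0.003 0 0 0"}}

```text
t: 29.73
ee_pos: [0.5667, -0.1546, 0.0981]
orientation: [0.0, 0.996, -0.089, 0.0]
force: [0.1, 0.2, 5.3]
width: 0.0457
```

Request:
{"method": "play_rows", "body": {"targets": "0 0 0.002 0 0 0;0 0 0.002 0 0 0;0 0 0.002 0 0 0"}}

```text
t: 29.98
ee_pos: [0.5669, -0.1546, 0.098]
orientation: [0.0, 0.996, -0.089, 0.001]
force: [0.1, 1.2, 8.6]
width: 0.0452
```

Contact. Releasing, rising, then retreating for a clear view.

Request:
{"method": "play_rows", "body": {"targets": "0 0 0 0 0 0;0 0 0 0 0 0;0 0 0 0 0 0;0 0 0 0 0 0;0 0 0 0 0 0", "hand": 0.45}}

```text
t: 30.4
ee_pos: [0.5661, -0.1545, 0.0972]
orientation: [-0.0, 0.996, -0.089, -0.0]
force: [-0.2, 0.4, -0.2]
width: 0.066
```

Request:
{"method": "play_rows", "body": {"targets": "0 0 -0.04 0 0 0;0 0 -0.1 0 0 0;0 0 -0.2 0 0 0;0 0 -0.35 0 0 0;0 0 -0.5 0 0 0;0 0 -0.65 0 0 0;0 0 -0.65 0 0 0"}}

```text
t: 30.98
ee_pos: [0.5691, -0.1553, 0.2345]
orientation: [0.001, 0.996, -0.089, 0.004]
force: [0.9, -1.7, 1.4]
width: 0.0661
```

Request:
{"method": "play_rows", "body": {"targets": "0 -1 0 0 0 0;0 -1 0 0 0 0;0 -1 0 0 0 0;0 -1 0 0 0 0;0 -1 0 0 0 0;0 -1 0 0 0 0;0 -1 0 0 0 0"}}

```text
t: 31.57
ee_pos: [0.6019, 0.0437, 0.228]
orientation: [0.0, 0.996, -0.088, 0.0]
force: [-0.4, 0.2, -1.2]
width: 0.066
```

Request:
{"method": "play_rows", "body": {"targets": "0 -0.8 0 0 0 0;0 -0.8 0 0 0 0;0 -0.8 0 0 0 0;0 -0.8 0 0 0 0;0 -0.8 0 0 0 0;0 -0.8 0 0 0 0;0 -0.8 0 0 0 0"}}

```text
t: 32.15
ee_pos: [0.63, 0.1985, 0.2274]
orientation: [0.0, 0.996, -0.089, -0.0]
force: [-0.2, -0.2, 1.1]
width: 0.0663
```

Run:
```python
from h import *
a=grab("scene",4); b=grab("top",4)
# difference of tall/low tin regions against the start
B=cv2.resize(b[125:235,280:420,::-1],(560,440),interpolation=cv2.INTER_CUBIC)
A=cv2.resize(a[100:200,225:355,::-1],(720,554),interpolation=cv2.INTER_CUBIC)
cv2.imwrite("pics/endA.png",A); cv2.imwrite("pics/endB.png",B)
# circles of lids
S=5;x0,y0=290,130; g=cv2.cvtColor(cv2.resize(b[y0:235,x0:420],None,fx=S,fy=S,interpolation=cv2.INTER_CUBIC),cv2.COLOR_RGB2GRAY)
for r0,r1 in((40,47),(54,66)):
  H=cv2.HoughCircles(g,cv2.HOUGH_GRADIENT,1,60,param1=80,param2=16,minRadius=r0,maxRadius=r1)
  for u,v,r in (H[0][:8] if H is not None else []):
    u0,v0=x0+(u+.5)/S-.5,y0+(v+.5)/S-.5; print(np.round([u0,v0,r/S],1),ray("top",u0,v0,.108).round(4)[:2])
f0=np.load("pics/scene0.npy").astype(int)
for nm,sl in dict(tall=np.s_[235:312,155:204],low=np.s_[235:272,210:245]).items():
  A0=cv2.cvtColor(f0[sl].astype(np.uint8),cv2.COLOR_RGB2GRAY).astype(np.float32);A1=cv2.cvtColor(a[sl],cv2.COLOR_RGB2GRAY).astype(np.float32)
  print(nm,cv2.phaseCorrelate(A0,A1),np.abs(A0-A1).mean())
s=telemetry.get_state(); print(s["t"],s["ee_pos"])
```

```text
[362.5 161.7   8.6] [ 0.5555 -0.2452]
[327.9 158.1   9.3] [ 0.5671 -0.1533]
[391.5 202.7  11.5] [ 0.4446 -0.3168]
[322.5 191.7  11.8] [ 0.4778 -0.1354]
[397.9 170.1  12. ] [ 0.5309 -0.3386]
[353.1 198.7  11.1] [ 0.4575 -0.2156]
[328.9 155.7  11.5] [ 0.5735 -0.1563]
[361.9 165.7  11.7] [ 0.5448 -0.2431]
[378.5 163.7  11.5] [ 0.5492 -0.2877]
tall ((0.02538336211869563, -0.1152828435912241), 0.5928059315681458) 6.7378745
low ((-0.06517563823451411, 0.101990672954404), 0.9834843281242582) 15.989962
32.55 [0.63018527 0.19927604 0.22745563]
```

View pics/endA.png

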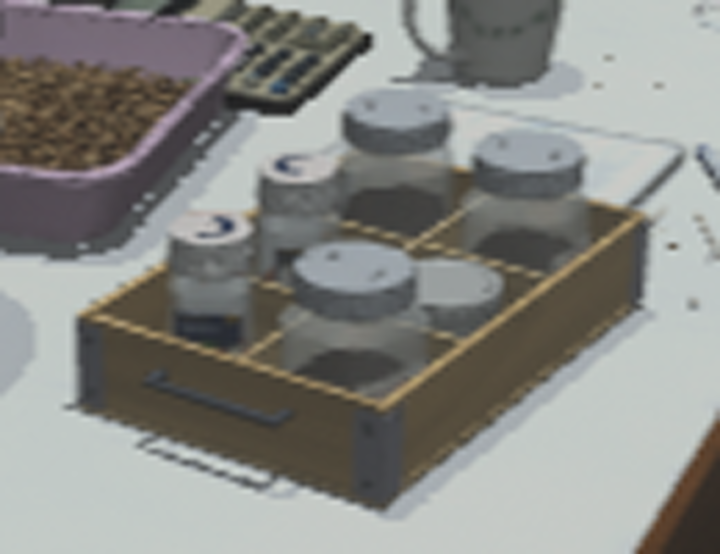

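View pics/endB.png

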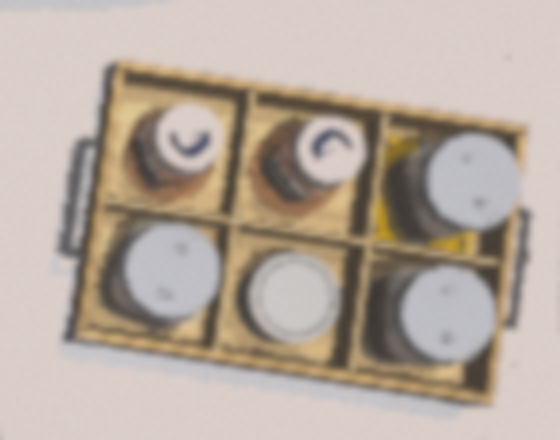

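```bash
python3 -c "
from h import *
print(arm.close_job())"
```

```text
the job is handed in; nothing more can be done
None
```

All three jars are in the crate, and I handed the job in at about 32.6 s of the 69 s allowed. The large jar is in the yellow-plate cell, and the two slim jars are on the two cork pads.

**Final checks**
- **Jars:** both cameras show all three upright in their cells. In the top view the lids and caps are about 1 to 4 mm from the cell centres I measured.
- **Stored items:** the two stored jars and the stored tin look upright and unmoved.
- **Desk tins:** both match the first scene picture to about 0.1 px. The match was weaker for the tall tin (0.59) than for the low one (0.98), because the arm's shadow changed the lighting.

**Not directly confirmed**
- **Switch lever:** it is hidden under the large jar. I take it to be pressed because contact came at the height where the jar's foot meets the plate, 11 mm above the desk.

**What went wrong**
- **First grip on the large jar:** it was too low, so the fingers caught the taper below the lid. I set the jar back on the desk and gripped it again on the lid. That set-down showed about 33 N vertically at the wrist.
- **Set-downs in the crate:** these were gentler, with contact readings of 5 to 9 N.

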